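# Unlock a detector's service flap and hold it at its balance point

## Task

Pull the locking plug straight up out of its socket on the detector module, while the service flap is still shut, and leave the plug in the steel tray. Then swing the flap up by its grab bar to its balance point, where it stands upright and tips neither way, without letting it go over backwards, and finish while still holding it there at rest with the gripper. Leave the beaker, the bottle and the vial rack alone.

Things in the scene. Friction and masses are not known exactly. Their poses are not given: they have to be found in the camera images.
- module: White instrument module standing fixed on the bench, 420 deep x 300 wide; origin on the bench under the flap. Its x axis points from its front (dark band, 170 mm in front of the origin) to its rear, z up; its yaw varies. The front deck is 100 mm above the bench; a rear hump behind the flap's hinge is 126 mm high; low walls up to 129 mm stand under the flap's plate.
- flap (a joint): Service flap about its level hinge (along the module's y): 0 = shut, lying level; grows as the front edge swings up and rearward; 1.571 = upright, the balance point (its mass centre is right above the hinge); stop at 2.4. Nearly frictionless hinge: let go, it falls shut below 1.571 and over backwards above it. Flap about 0.4 kg. Plate 125 x 200 wide x 8 thick, mid-plane through the hinge axis.
- flap_bar (a point): Middle of the flap's grab bar: a level round dark steel bar, 12 mm diameter, 116 long, parallel to the hinge, on two arms (8 mm wide, 100 apart) in front of the plate, in its plane; 178 mm from the hinge axis. Flap shut: it lies 136 mm above the bench (36 above the deck); the open gap from bar to plate edge is 47 mm. Its frame turns with the flap.
- flap_hinge (a point): Point on the flap's hinge axis, midway along it, 136 mm above the bench. Its axes are the module's (x to the rear, y along the hinge, z up). Bar at flap angle q: 178*cos(q) mm to its front and 178*sin(q) mm above it.
- socket (a point): Mouth centre of the plug's socket, a black block (46 x 36 mm, top 130 mm above the bench, square hole 17 mm wide, 26 mm deep) on the deck by the left end of the grab bar (left seen from the front, the robot's side). Two sprung balls inside hold the plug's neck: a straight pull of roughly 10 N over the first few mm; free once raised 30 mm. Axes as the module's.
- plug: Loose grey locking plug, 60 g, 82 mm tall; origin at the centre of its foot, z up along it. Square shaft 16 mm wide, 0 to 40 mm up; flange 38 (x) x 36 (y) from 40 to 46 mm; grip block 20 thick (x) x 34 wide (y) from 46 to 82 mm. Seated at the start, foot 104 mm above the bench, axes as the module's; its flange overhangs the flap's front edge by 7 mm and locks the flap.
- plug_grip (a point): Centre of the plug's grip block, 66 mm above its foot, 170 mm above the bench at the start. Axes as the plug's.
- plug_mid (a point): Point on the plug's axis 45 mm above its foot.
- tray: Open square steel tray fixed on the bench, 170 x 170 x 25 high outside, walls and floor about 4 thick; origin at the centre of its underside. It stands to the left or the right of the module. The plug may stand or lie in it.
- beaker: Empty glass beaker, 80 mm diameter, 100 high, loose, origin at its foot; on the other side of the module from the tray. Bystander.
- bottle: Amber bottle with white cap, 80 mm diameter, 170 high, loose, origin at its foot. Bystander.
- vial_rack: White rack of capped vials, 70 x 120 x 52 high, loose, origin at its foot. Bystander.
Mind the look-alikes: they are no part of the job. What is shaped like the plug but green is not meant.

How it is judged (in metres and radians):
On the way, in this order (a step that is already met when the one before it is completed fails the run):
1. the plug is out of its socket, the flap still shut (distance between plug_mid and socket above 0.055 m and value of joint flap below 0.1 rad), for 0.1 s.
2. the plug is left in the tray, the flap still shut (x of plug_mid in the frame of tray between -0.083 and 0.083 m and y of plug_mid in the frame of tray between -0.083 and 0.083 m and z of plug_mid in the frame of tray below 0.06 m and contact force between the fingers and plug below 0.05 N and linear speed of plug below 0.05 m/s and value of joint flap below 0.1 rad), for 0.2 s.
3. the flap is held at its balance point (value of joint flap between 1.491 and 1.651 rad and velocity of joint flap between -0.08 and 0.08 rad/s and contact force between the fingers and flap above 0.3 N and contact force between plug and flap below 0.05 N), for 0.3 s.
At the end, for the whole second after the job is handed in: Flap within 0.08 rad of upright (1.571), under 0.08 rad/s, touched by the fingers with over 0.3 N and not by the plug; plug at rest in the tray (its middle within 83 mm of the tray centre along both tray axes, under 60 mm high), not touched by the fingers (all of step 3 and x of plug_mid in the frame of tray between -0.083 and 0.083 m and y of plug_mid in the frame of tray between -0.083 and 0.083 m and z of plug_mid in the frame of tray below 0.06 m and contact force between the fingers and plug below 0.05 N and linear speed of plug below 0.05 m/s); the arm keeps its last pose, push and grip.
It fails at once if the flap goes over backwards (past 1.95 rad) (value of joint flap above 1.95 rad).
It fails at once if the beaker is disturbed (moved over 30 mm or tipped) (distance of beaker from where it was at the start of the episode above 0.03 m or angle between beaker's own z axis and vertical above 0.35 rad).
It fails at once if the amber bottle is disturbed (moved over 30 mm or tipped) (distance of bottle from where it was at the start of the episode above 0.03 m or angle between bottle's own z axis and vertical above 0.35 rad).
It fails at once if the vial rack is disturbed (moved over 30 mm or tipped) (distance of vial_rack from where it was at the start of the episode above 0.03 m or angle between vial_rack's own z axis and vertical above 0.35 rad).
It also fails if it takes over 59 s, if anything falls off the work surface, if the arm or the gripper's body presses on something with over 40 N, if the wrist force passes 120 N, or if a joint passes its speed limit or range.

## Robot

A 7-joint arm with a two-finger parallel gripper is mounted at the origin on the work surface. World frame = base frame: x ahead of the robot, y to its left, z up, the work surface at z = 0. Lengths are in m, angles in degrees, forces in N, time in s.
With the tool pointing down it reaches from about 0.425 to 0.875 m from the base axis. Payload 4.7 kg.
Tool frame: the origin (TCP) lies on the centre line of the jaws, within the pads' length; the fingertips stand 19 mm ahead of it and the grasp point (between the pads) is the TCP; z points along the fingers, y is the line along which they close (so a half turn about z gives the same grasp; the last joint's range is limited). The gripper opens to 87 mm and grips with 3 to 60 N. Pads are 19 mm wide; open, the fingers measure 117 mm over their backs; the gripper's body (75 mm by 190 mm) begins 51 mm behind the grasp point.
Start: joints at [73.172, 18.392, -4.016, 83.108, 1.295, 78.541, -3.26], TCP at [0.197, -0.619, 0.242] pointing down, gripper open.
Joint ranges: [-163.93, 163.93], [-17.29, 119.83], [-79.2, 71.16], [3.27, 140.29], [-89.18, 269.18], [5.43, 117.66], [-154.24, 154.24]. Speed limits (degrees/s): [147.25, 147.25, 180, 180, 180, 180, 180].

## Interface

Orientations are given as [roll, pitch, yaw] about the fixed x, y, z axes, in that order (R = Rz(yaw) Ry(pitch) Rx(roll)).
In Python, from cell import env, imaging gives the robot as it stands.
- The arm moves only by the shell command python3 -m crank 'ROWS' [OPENING] [FORCE]. ROWS is JSON, a list of rows, each an object of numbers: "x", "y", "z": the shift along the tool's x, y, z in m; "turn": the turn about the tool's z in rad. In form: [{"x": .., "y": .., "z": .., "turn": ..}, ...]. A call has 1 to 12 rows; each row is the pose to reach, as a shift and turn from the pose commanded when the call began, along the tool's axes at that moment; what a row does not reach only later rows make up. A row lasts 1/8 s, in which the tool goes at most 62.5 mm and 10.7 degrees, less where a joint would pass 70% of its speed; a pose out of reach is approached as far as the arm can. A call with a gripper value outside its range is refused whole. OPENING is the finger opening in m, from 0 to 0.087, set as the call begins (- or left out, the last holds). The fingers move at their own pace and stop on an object; FORCE is the grip in N (left out, the last holds). Time passes only in rows, so rows that repeat a pose let the fingers close. It gives the time, the measured TCP pose, the force, the opening and the grip force at its end, in the units of the state.
- env.get_obs(): the state, without advancing time (a new reading comes with each control period).
- imaging.read_camera(name): name is "scene" or "top" or "wrist"; returns the picture (384x512x3 uint8, red, green, blue); there is no depth.
- imaging.get_calibration(name): a dict with "camera_matrix" (3x3 intrinsics, pixels), "position" and "attitude" of the camera in the world. Camera axes: x right, y up, looking along -z (the intrinsics and any distortion apply to the point x, -y, -z); pixel columns grow to the right and rows downward; lengths in m; the calibration is good to about 2 mm. The wrist camera is an equidistant fisheye: a pixel r from the principal point sees the ray r / f radians off the axis. A picture is of the moment at which its call begins: read the wrist's pose just before it. get_calibration takes no time and is no camera call; for the wrist camera it gives the pose at the moment of the call.
- env.sign_off(): hands the job in; it is judged then, once.
The state is a dict: "time_s": time; "qpos": joint angles; "joint_velocities": joint speeds; "effort": joint torques, N m; "tool_pos": TCP position; "tool_rot": TCP orientation; "force": force on the tool from outside, world axes, zero at the start; "wrist_torque": the same for the moment, N m; "grip_width": finger opening in m; "grasp_force": force on a finger pad.
Only numpy, scipy, OpenCV 4.12 (cv2) and the standard library are available. Lean on these libraries where they do the work, as an engineer would, in place of code of your own. Each camera call takes 0.05 s, during which the arm holds its last target. There are 200 camera calls.

## Working session

There is one attempt and no reset: what is moved stays moved. The work goes in short steps, Python scripts to look and compute and a shell command to move; the robot and the scene stay as the last step left them, time stands still between calls to the robot, and variables do not carry over. Pictures are saved under pics/ and viewed, at most 10 in all, crops included, and the job is handed in when it is done.

```bash
mkdir -p pics; python3 - <<'E'
from cell import env, imaging
import cv2
o=env.get_obs()
print(o['time_s'],o['tool_pos'],o['tool_rot'],o['grip_width'])
for n in('scene','top'):
    cv2.imwrite(f'pics/{n}0.png',cv2.resize(imaging.read_camera(n)[:,:,::-1],(800,600),interpolation=cv2.INTER_CUBIC))
    print(imaging.get_calibration(n))
E
ls
```

```text
0.0 [ 0.1967437  -0.61897027  0.24045486] [-1.79890508e+02  4.13039374e-03  1.76365154e+01] 0.0870663203199617
{'camera_matrix': array([[480.79111055,   0.        , 257.99268432],
       [  0.        , 480.79111055, 191.84625107],
       [  0.        ,   0.        ,   1.        ]]), 'position': array([ 1.1909775 , -0.52263602,  1.07477248]), 'attitude': array([42.62112267, -0.63848699, 52.46517178])}
{'camera_matrix': array([[359.99464214,   0.        , 259.47647731],
       [  0.        , 359.99464214, 185.82341949],
       [  0.        ,   0.        ,   1.        ]]), 'position': array([ 0.30176489, -0.00296152,  1.19147065]), 'attitude': array([ 11.84091588,  -0.35664388, -88.12227963])}
pics
```

View pics/scene0.png

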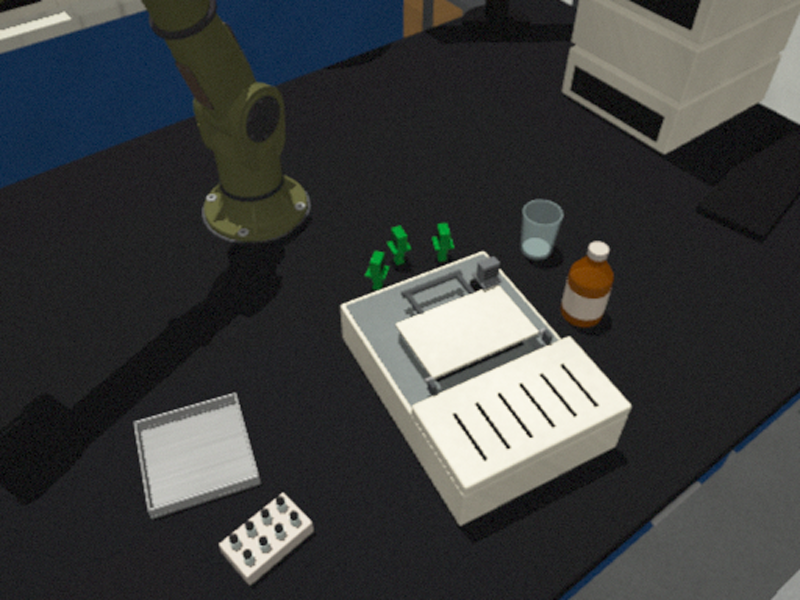

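View pics/top0.png

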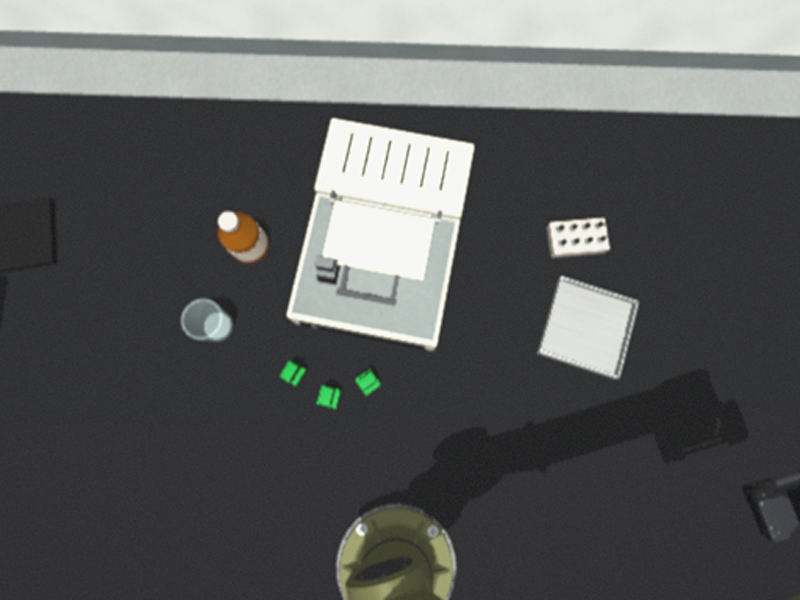

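Both views show the module ahead, with the plug (dark grey) at the left end of the bar, top px (327,268). The tray is to the right, centred near top (588,328), and the green decoys are in front. I'll enlarge the module.

```bash
cat > h.py <<'E'
import numpy as np, cv2
from scipy.spatial.transform import Rotation as R
from cell import env, imaging
C={n:imaging.get_calibration(n) for n in('scene','top')}
def proj(n,P):
    c=C[n]; A=R.from_euler('xyz',c['attitude'],degrees=True)
    p=A.inv().apply(np.atleast_2d(P)-c['position'])*[1,-1,-1]
    q=p@c['camera_matrix'].T
    return q[:,:2]/q[:,2:]
E
python3 - <<'E'
from h import *
o=imaging.read_camera
s=o('scene')[:,:,::-1]; t=o('top')[:,:,::-1]
cv2.imwrite('pics/sc.png',cv2.resize(s[150:340,210:410],(800,760)[:1]+(760,),interpolation=cv2.INTER_CUBIC)[:600])
cv2.imwrite('pics/tc.png',cv2.resize(t[70:230,180:310],None,fx=3.75,fy=3.75,interpolation=cv2.INTER_CUBIC))
for n in C: print(proj(n,[[0,0,0],[.6,0,.1]])*800/512)
E
```

```text
[[255.41154763 206.56590652]
 [429.2593337  348.58752413]]
[[395.10888682 565.21589615]
 [405.44102894 256.55400177]]
```

View pics/sc.png

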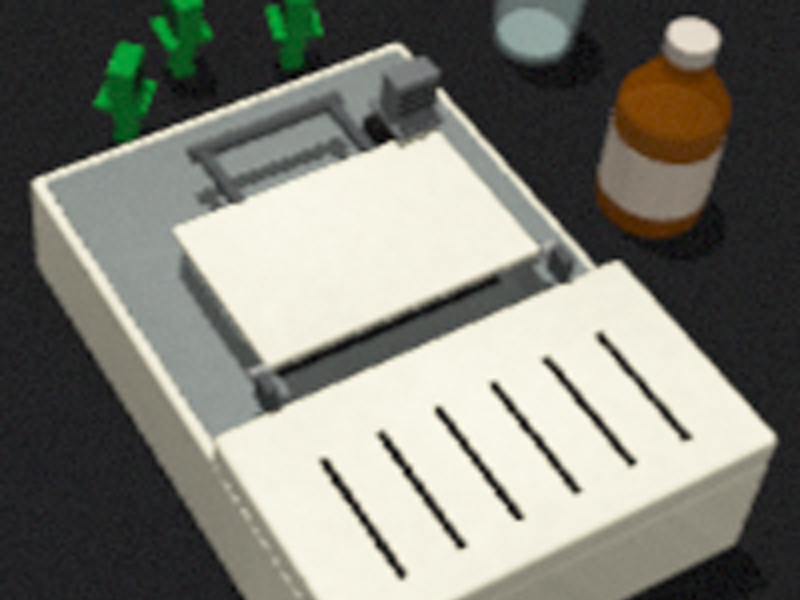

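View pics/tc.png

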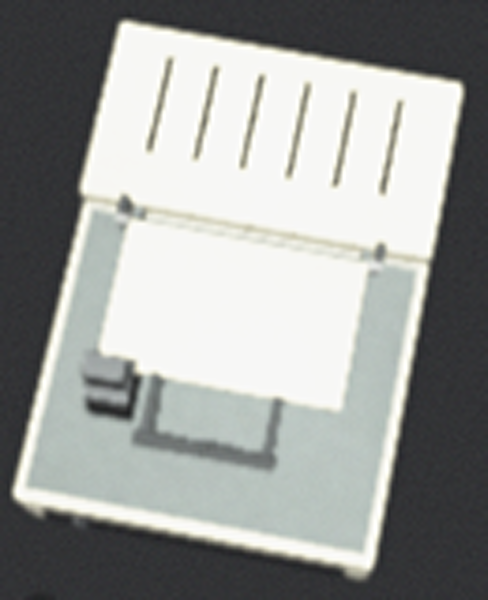

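The crops give me hump rear corners at tc (122,20) and (465,86), front corners at (14,497) and (372,568), bar ends at (135,442) and (275,463), and plug top at about tc (109,364) and sc (412,71). Next I fit the poses from these.

```bash
python3 - <<'E'
from h import *
from scipy.optimize import least_squares
T=lambda u,v:(180+u/3.75-.37,70+v/3.75-.37)
S=lambda u,v:(210+u/4-.37,150+v/4-.37)
t8=lambda u,v:(u*.64-.2,v*.64-.2)
# module pts: (cam,px,(x,y,z),hingeRelative)
M=[('top',T(122,20),(.25,.15,.126),0),('top',T(465,86),(.25,-.15,.126),0),('top',T(14,497),(-.17,.15,.1),0),('top',T(372,568),(-.17,-.15,.1),0),
('top',T(342,410),(-.125,-.1,.14),1),('top',T(100,353),(-.125,.1,.14),1),('top',T(135,443),(-.178,.058,.136),1),('top',T(275,463),(-.178,-.058,.136),1),
('scene',S(776,440),(.25,.15,.126),0),('scene',S(400,44),(-.17,.15,.1),0),('scene',S(33,183),(-.17,-.15,.1),0),
('scene',S(175,232),(-.125,-.1,.14),1),('scene',S(193,152),(-.178,-.058,.139),1),('scene',S(335,95),(-.178,.058,.139),1)]
def w(p,l,h):
    l=np.array(l,float); l[0]+=h*p[3]; return R.from_euler('z',p[2]).apply(l)+[p[0],p[1],0]
f=lambda p:np.concatenate([(proj(c,w(p,l,h))[0]-px) for c,px,l,h in M])
r=least_squares(f,[.55,0,-.1,.05],loss='soft_l1'); p=r.x
print('mod',p[:2],np.degrees(p[2]),'hx',p[3]); print(f(p).reshape(-1,2).round(1).tolist())
print('bar',w(p,(-.178,0,.136),1),'hinge',w(p,(0,0,.136),1))
g=least_squares(lambda P:np.r_[proj('top',P)[0]-T(109,364),proj('scene',P)[0]-S(412,71)],[.5,.1,.186])
print('plugtop',g.x,g.fun.round(1)); Pl=R.from_euler('z',-p[2]).apply(g.x-[p[0],p[1],0]); print('plug in module rel hinge',Pl-[p[3],0,0])
K=[('top',t8(*q)) for q in[(562,277),(638,299),(620,378),(539,353)]]+[('scene',t8(*q)) for q in [(152,515),(135,425),(237,394),(259,479)]]
co=np.array([(.085,.085,.025),(.085,-.085,.025),(-.085,-.085,.025),(-.085,.085,.025)])
# match corners scene by nearest
def ft(q):
    W=R.from_euler('z',q[2]).apply(co)+[q[0],q[1],0]; out=[]
    for c,px in K:
        d=proj(c,W)-px; out.append(d[np.argmin((d**2).sum(1))])
    return np.concatenate(out)
r=least_squares(ft,[.45,-.35,-.25]);print('tray',r.x[:2],np.degrees(r.x[2]),r.fun.round(1))
E
```

```text
mod [0.6165001 0.0552513] -9.505651059855209 hx 0.07079473630751619
[[0.2, -0.6], [0.2, -1.0], [-0.6, -0.7], [0.0, -0.2], [-0.4, -0.7], [-0.9, 1.7], [-0.4, -2.5], [0.2, -0.3], [0.1, -0.1], [-0.7, -1.2], [-1.8, -1.2], [-1.6, -1.0], [-1.3, 0.4], [0.6, 0.4]]
bar [0.51076684 0.0729557  0.136     ] hinge [0.68632278 0.04355992 0.136     ]
plugtop [0.56556076 0.14847893 0.1873742 ] [-0.9 -0.7 -1.   0.3]
plug in module rel hinge [-0.13643071  0.08353518  0.1873742 ]
tray [ 0.48869781 -0.38921425] -16.052142654524044 [-1.1 -1.9 -0.  -0.5 -0.5 -1.7  0.4 -2.  -1.9 -1.2 -1.2 -1.  -1.1 -0.6
  0.6 -1.6]
```

```bash
cat > go.py <<'E'
import sys
from h import *
o=env.get_obs(); g=np.array([float(a) for a in sys.argv[1:5]])
r=R.from_euler('xyz',o['tool_rot'],degrees=True)
d=r.inv().apply(g[:3]-o['tool_pos'])
dy=(g[3]-o['tool_rot'][2]+180)%360-180
print('shift',d.round(4),'turn',round(-np.radians(dy),4),'t',o['time_s'],'pos',o['tool_pos'].round(4),'rot',o['tool_rot'].round(1))
E
python3 go.py 0.5655 0.1485 0.28 80.5
```

```text
shift [ 0.584  -0.6199 -0.0384] turn -1.0971 t 0.2 pos [ 0.1968 -0.6192  0.2409] rot [-179.9    0.    17.6]
```

```bash
python3 -m crank '[{"x":0.03,"y":-0.03,"z":-0.02,"turn":-0.1},{"x":0.07,"y":-0.07,"z":-0.038,"turn":-0.25},{"x":0.112,"y":-0.112,"z":-0.038,"turn":-0.4},{"x":0.155,"y":-0.155,"z":-0.038,"turn":-0.55},{"x":0.198,"y":-0.198,"z":-0.038,"turn":-0.7},{"x":0.24,"y":-0.242,"z":-0.038,"turn":-0.85},{"x":0.282,"y":-0.287,"z":-0.038,"turn":-1.0},{"x":0.325,"y":-0.332,"z":-0.038,"turn":-1.097},{"x":0.367,"y":-0.377,"z":-0.038,"turn":-1.097},{"x":0.41,"y":-0.422,"z":-0.038,"turn":-1.097},{"x":0.452,"y":-0.467,"z":-0.038,"turn":-1.097},{"x":0.48,"y":-0.5,"z":-0.038,"turn":-1.097}]' 0.06
python3 go.py 0.5655 0.1485 0.28 80.5
```

```text
time_s: 1.7
tool_pos: [0.5034, 0.0056, 0.2798]
tool_rot: [180.0, -0.0, 80.6]
force: [1.2, -0.0, -0.7]
grip_width: 0.0599
grasp_force: 0.0
shift [ 0.1511  0.038  -0.0002] turn 0.0025 t 1.7 pos [0.5034 0.0056 0.2798] rot [180.   -0.   80.6]
```

```bash
python3 -m crank '[{"x":0.04,"y":0.01},{"x":0.08,"y":0.02},{"x":0.12,"y":0.03},{"x":0.145,"y":0.036},{"x":0.151,"y":0.038},{"x":0.151,"y":0.038},{"x":0.151,"y":0.038}]'
python3 - <<'E'
from h import *
c=imaging.get_calibration('wrist'); im=imaging.read_camera('wrist')[:,:,::-1]
print(c, env.get_obs()['tool_pos'])
cv2.imwrite('pics/w1.png',cv2.resize(im,(800,600),interpolation=cv2.INTER_CUBIC))
A=R.from_euler('xyz',c['attitude'],degrees=True);K=c['camera_matrix']
for P in [(.5655,.1485,.186),(.5655,.1485,.170),(.5108,.0730,.136)]:
    p=A.inv().apply(np.array(P)-c['position'])*[1,-1,-1]; th=np.arctan2(np.hypot(p[0],p[1]),p[2]); u=p[:2]/np.hypot(p[0],p[1])*th*K[0,0]+K[:2,2]; print(u*800/512)
E
```

```text
{'camera_matrix': array([[297.31863964,   0.        , 257.64772669],
       [  0.        , 297.31863964, 189.73742142],
       [  0.        ,   0.        ,   1.        ]]), 'position': array([0.51391671, 0.07249808, 0.42504695]), 'attitude': array([-14.54968914,  -0.05837165,  -9.34212351])} [0.50462509 0.01168969 0.27994268]
[476.53195362  24.79218321]
[472.11626971  33.60599409]
[396.96771338 178.51706872]invalid input
```

View pics/w1.png

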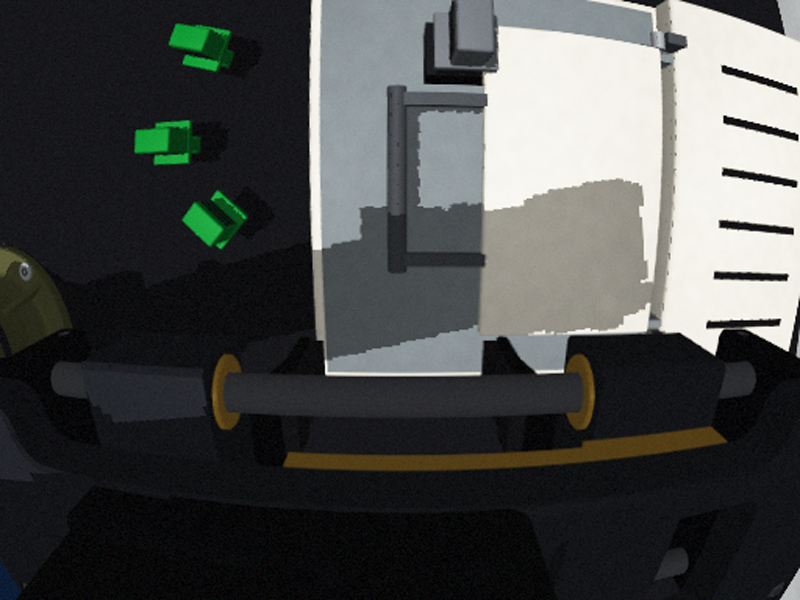

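The wrist view was taken before the move because that call was refused (keys were missing). It shows the bar centre at (397,180) against a predicted (397,178.5), and the plug where predicted, so the poses are confirmed. Moving on.

```bash
python3 -m crank '[{"x":0.04,"y":0.01,"z":0,"turn":0},{"x":0.08,"y":0.02,"z":0,"turn":0},{"x":0.12,"y":0.03,"z":0,"turn":0},{"x":0.145,"y":0.036,"z":0,"turn":0},{"x":0.151,"y":0.038,"z":0,"turn":0},{"x":0.151,"y":0.038,"z":0,"turn":0},{"x":0.151,"y":0.038,"z":0,"turn":0}]'
python3 go.py 0.5655 0.1485 0.173 80.5
python3 - <<'E'
from h import *
im=imaging.read_camera('wrist')[:,:,::-1]
cv2.imwrite('pics/w2.png',cv2.resize(im[60:270,110:390],(800,600),interpolation=cv2.INTER_CUBIC))
E
```

```text
time_s: 2.62
tool_pos: [0.5653, 0.1434, 0.2795]
tool_rot: [180.0, 0.1, 80.4]
force: [1.2, -0.3, 0.2]
grip_width: 0.06
grasp_force: 0.0
shift [ 0.0052 -0.0006  0.1065] turn -0.0022 t 2.625 pos [0.5653 0.1434 0.2795] rot [1.80e+02 1.00e-01 8.04e+01]
```

View pics/w2.png

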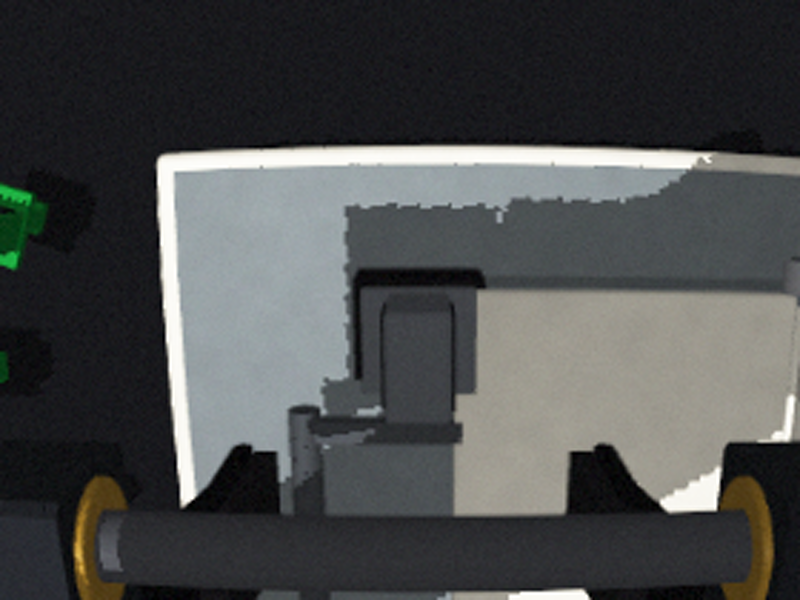

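Crop columns 384–454 put the plug grip centrally between the fingers, and the centre row of 367 puts its y at about 0.143, so the TCP is already centred. Straight down and grip.

```bash
python3 -m crank '[{"x":0,"y":0,"z":0.03,"turn":0},{"x":0,"y":0,"z":0.06,"turn":0},{"x":0,"y":0,"z":0.085,"turn":0},{"x":0,"y":0,"z":0.1,"turn":0},{"x":0,"y":0,"z":0.1065,"turn":0},{"x":0,"y":0,"z":0.1065,"turn":0},{"x":0,"y":0,"z":0.1065,"turn":0}]'
python3 -m crank '[{"x":0,"y":0,"z":0,"turn":0},{"x":0,"y":0,"z":0,"turn":0},{"x":0,"y":0,"z":0,"turn":0},{"x":0,"y":0,"z":0,"turn":0},{"x":0,"y":0,"z":0,"turn":0},{"x":0,"y":0,"z":0,"turn":0}]' 0 45
```

```text
time_s: 3.55
tool_pos: [0.5658, 0.1453, 0.174]
tool_rot: [179.9, -0.0, 80.5]
force: [0.2, 0.5, -0.2]
grip_width: 0.06
grasp_force: 0.0
time_s: 4.3
tool_pos: [0.5651, 0.1451, 0.173]
tool_rot: [-180.0, 0.0, 80.5]
force: [-1.6, 1.1, 0.6]
grip_width: 0.0196
grasp_force: 45.0
```

Gripped (19.6 mm). Pull straight up.

```bash
python3 -m crank '[{"x":0,"y":0,"z":-0.003,"turn":0},{"x":0,"y":0,"z":-0.006,"turn":0},{"x":0,"y":0,"z":-0.01,"turn":0},{"x":0,"y":0,"z":-0.016,"turn":0},{"x":0,"y":0,"z":-0.025,"turn":0},{"x":0,"y":0,"z":-0.04,"turn":0},{"x":0,"y":0,"z":-0.055,"turn":0},{"x":0,"y":0,"z":-0.075,"turn":0},{"x":0,"y":0,"z":-0.095,"turn":0},{"x":0,"y":0,"z":-0.115,"turn":0},{"x":0,"y":0,"z":-0.12,"turn":0},{"x":0,"y":0,"z":-0.12,"turn":0}]'
python3 go.py 0.4887 -0.3892 0.293 80.5
```

```text
time_s: 5.8
tool_pos: [0.5653, 0.1451, 0.2931]
tool_rot: [180.0, 0.0, 80.5]
force: [0.1, -0.0, -1.1]
grip_width: 0.0199
grasp_force: 45.0
shift [-5.396e-01  1.270e-02  2.000e-04] turn -0.0002 t 5.8 pos [0.5653 0.1451 0.2931] rot [180.    0.   80.5]
```

```bash
python3 -m crank '[{"x":-0.02,"y":0.0,"z":0,"turn":0},{"x":-0.06,"y":0.001,"z":0,"turn":0},{"x":-0.11,"y":0.002,"z":0,"turn":0},{"x":-0.165,"y":0.004,"z":0,"turn":0},{"x":-0.22,"y":0.005,"z":0,"turn":0},{"x":-0.275,"y":0.006,"z":0,"turn":0},{"x":-0.33,"y":0.008,"z":0,"turn":0},{"x":-0.385,"y":0.009,"z":0,"turn":0},{"x":-0.44,"y":0.01,"z":0,"turn":0},{"x":-0.49,"y":0.011,"z":0,"turn":0},{"x":-0.525,"y":0.012,"z":0,"turn":0},{"x":-0.54,"y":0.0127,"z":0,"turn":0}]'
python3 -m crank '[{"x":0,"y":0,"z":0.03,"turn":0},{"x":0,"y":0,"z":0.08,"turn":0},{"x":0,"y":0,"z":0.13,"turn":0},{"x":0,"y":0,"z":0.17,"turn":0},{"x":0,"y":0,"z":0.195,"turn":0},{"x":0,"y":0,"z":0.205,"turn":0},{"x":0,"y":0,"z":0.205,"turn":0},{"x":0,"y":0,"z":0.205,"turn":0}]'
python3 go.py 0.4887 -0.3892 0.074 80.5
python3 - <<'E'
from h import *
s=imaging.read_camera('scene')[:,:,::-1]
cv2.imwrite('pics/s3.png',cv2.resize(s[180:375,30:290],(800,600),interpolation=cv2.INTER_CUBIC))
E
```

```text
time_s: 7.3
tool_pos: [0.487, -0.3918, 0.2913]
tool_rot: [-179.9, -0.1, 80.3]
force: [-0.3, -0.0, -1.6]
grip_width: 0.02
grasp_force: 45.0
time_s: 8.3
tool_pos: [0.4896, -0.3898, 0.0895]
tool_rot: [179.9, 0.1, 80.5]
force: [-0.5, -0.0, -0.5]
grip_width: 0.0196
grasp_force: 45.0
shift [ 0.0005 -0.001   0.0155] turn 0.0002 t 8.3 pos [ 0.4896 -0.3898  0.0895] rot [1.799e+02 1.000e-01 8.050e+01]
```

View pics/s3.png

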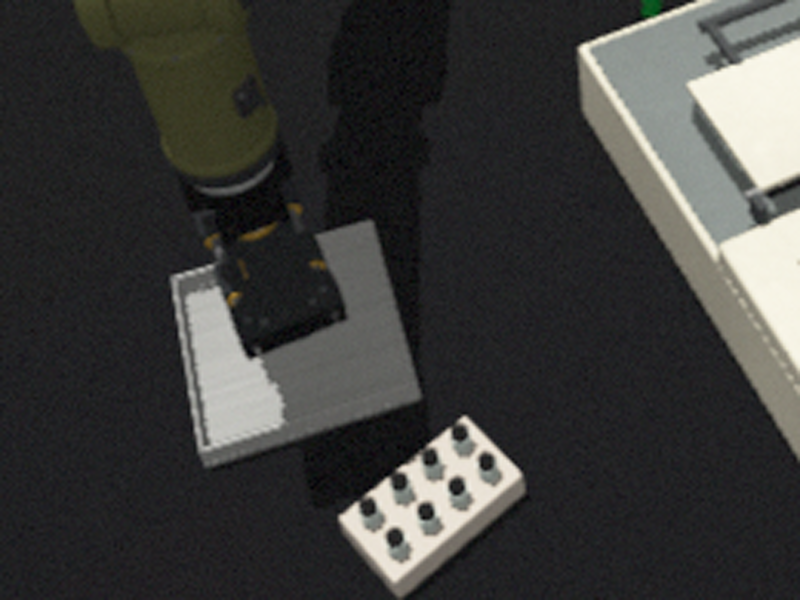

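The gripper is over the tray (gripper at (285,290), tray spanning (170–420, 225–465)) with the plug held. Lower and release.

```bash
python3 -m crank '[{"x":0,"y":0,"z":0.005,"turn":0},{"x":0,"y":0,"z":0.009,"turn":0},{"x":0,"y":0,"z":0.012,"turn":0},{"x":0,"y":0,"z":0.0145,"turn":0},{"x":0,"y":0,"z":0.016,"turn":0},{"x":0,"y":0,"z":0.016,"turn":0}]'
python3 -m crank '[{"x":0,"y":0,"z":0,"turn":0},{"x":0,"y":0,"z":0,"turn":0},{"x":0,"y":0,"z":0,"turn":0},{"x":0,"y":0,"z":0,"turn":0},{"x":0,"y":0,"z":0,"turn":0}]' 0.06 10
python3 -m crank '[{"x":0,"y":0,"z":-0.01,"turn":0},{"x":0,"y":0,"z":-0.03,"turn":0},{"x":0,"y":0,"z":-0.06,"turn":0},{"x":0,"y":0,"z":-0.1,"turn":0},{"x":0,"y":0,"z":-0.14,"turn":0},{"x":0,"y":0,"z":-0.17,"turn":0},{"x":0,"y":0,"z":-0.175,"turn":0},{"x":0,"y":0,"z":-0.175,"turn":0}]'
python3 go.py 0.5108 0.0730 0.25 80.5
python3 - <<'E'
from h import *
s=imaging.read_camera('wrist')[:,:,::-1]
cv2.imwrite('pics/w4.png',cv2.resize(s,(640,480)))
E
```

```text
time_s: 9.1
tool_pos: [0.4885, -0.3897, 0.0729]
tool_rot: [-180.0, 0.0, 80.5]
force: [-1.9, 0.2, 4.7]
grip_width: 0.0197
grasp_force: 45.0
time_s: 9.72
tool_pos: [0.4886, -0.3896, 0.072]
tool_rot: [-180.0, 0.0, 80.5]
force: [0.1, -0.5, -0.1]
grip_width: 0.0575
grasp_force: 0.0
time_s: 10.72
tool_pos: [0.4886, -0.3895, 0.2475]
tool_rot: [180.0, 0.0, 80.5]
force: [0.1, 0.2, -1.1]
grip_width: 0.0597
grasp_force: 0.0
shift [ 0.4598 -0.0544 -0.0028] turn -0.0001 t 10.725 pos [ 0.4886 -0.3895  0.2475] rot [180.    0.   80.5]
```

View pics/w4.png

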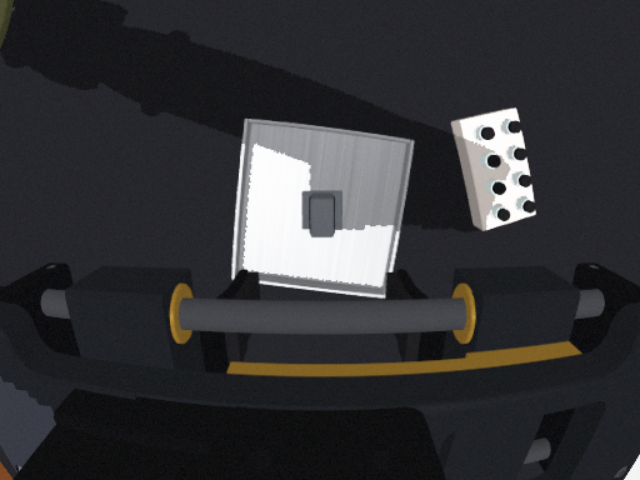

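The plug stands in the tray at (322,213). Now to above the bar.

```bash
python3 -m crank '[{"x":0.02,"y":-0.002,"z":0,"turn":0},{"x":0.06,"y":-0.007,"z":0,"turn":0},{"x":0.11,"y":-0.013,"z":0,"turn":0},{"x":0.165,"y":-0.02,"z":0,"turn":0},{"x":0.22,"y":-0.026,"z":0,"turn":0},{"x":0.275,"y":-0.032,"z":0,"turn":0},{"x":0.33,"y":-0.039,"z":0,"turn":0},{"x":0.38,"y":-0.045,"z":0,"turn":0},{"x":0.42,"y":-0.05,"z":0,"turn":0},{"x":0.45,"y":-0.053,"z":0,"turn":0},{"x":0.46,"y":-0.0544,"z":0,"turn":0},{"x":0.46,"y":-0.0544,"z":0,"turn":0}]' 0.054
python3 go.py 0.5108 0.0730 0.137 80.5
python3 - <<'E'
from h import *
c=imaging.get_calibration('wrist');s=imaging.read_camera('wrist')[:,:,::-1]
A=R.from_euler('xyz',c['attitude'],degrees=True);K=c['camera_matrix']
P=np.array([(.5108,.0730,.136)]); p=(A.inv().apply(P-c['position'])*[1,-1,-1])[0]; th=np.arctan2(np.hypot(p[0],p[1]),p[2]); print((p[:2]/np.hypot(p[0],p[1])*th*K[0,0]+K[:2,2]-[110,60])*800/280)
cv2.imwrite('pics/w5.png',cv2.resize(s[60:270,110:390],(800,600),interpolation=cv2.INTER_CUBIC))
E
```

```text
time_s: 12.28
tool_pos: [0.5102, 0.0734, 0.2464]
tool_rot: [-179.9, 0.0, 80.6]
force: [-1.2, 0.1, 0.5]
grip_width: 0.054
grasp_force: 0.0
shift [-0.0003  0.0007  0.1094] turn 0.0013 t 12.275 pos [0.5102 0.0734 0.2464] rot [-179.9    0.    80.6]
[425.31413381 375.68512476]
```

View pics/w5.png

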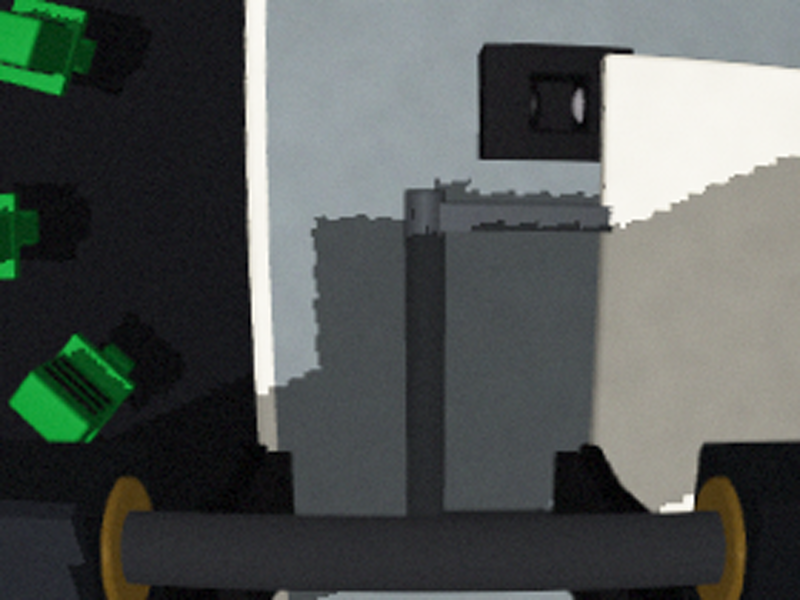

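The bar is centred at column 425 as predicted. Down and grip.

```bash
python3 -m crank '[{"x":0,"y":0.0005,"z":0.03,"turn":0},{"x":0,"y":0.0005,"z":0.06,"turn":0},{"x":0,"y":0.0005,"z":0.085,"turn":0},{"x":0,"y":0.0005,"z":0.1,"turn":0},{"x":0,"y":0.0005,"z":0.11,"turn":0},{"x":0,"y":0.0005,"z":0.11,"turn":0},{"x":0,"y":0.0005,"z":0.11,"turn":0}]'
python3 -m crank '[{"x":0,"y":0,"z":0,"turn":0},{"x":0,"y":0,"z":0,"turn":0},{"x":0,"y":0,"z":0,"turn":0},{"x":0,"y":0,"z":0,"turn":0},{"x":0,"y":0,"z":0,"turn":0},{"x":0,"y":0,"z":0,"turn":0}]' 0 20
python3 - <<'E'
import numpy as np
for r in (1,):
    for k in range(0,33):
        q=np.radians(90*k/32); print(k,round(.178*(1-np.cos(q)),4),round(-.178*np.sin(q),4))
E
```

```text
time_s: 13.2
tool_pos: [0.512, 0.0731, 0.1378]
tool_rot: [179.9, -0.0, 80.5]
force: [0.3, -0.8, -0.2]
grip_width: 0.0538
grasp_force: 0.0
time_s: 13.95
tool_pos: [0.5108, 0.0731, 0.1369]
tool_rot: [-179.9, 0.0, 80.5]
force: [-2.8, -0.8, 2.6]
grip_width: 0.0113
grasp_force: 20.0
0 0.0 -0.0
1 0.0002 -0.0087
2 0.0009 -0.0174
3 0.0019 -0.0261
4 0.0034 -0.0347
5 0.0053 -0.0433
6 0.0077 -0.0517
7 0.0104 -0.06
8 0.0135 -0.0681
9 0.0171 -0.0761
10 0.021 -0.0839
11 0.0253 -0.0915
12 0.03 -0.0989
13 0.035 -0.106
14 0.0404 -0.1129
15 0.0461 -0.1195
16 0.0521 -0.1259
17 0.0585 -0.1319
18 0.0651 -0.1376
19 0.072 -0.143
20 0.0791 -0.148
21 0.0865 -0.1527
22 0.0941 -0.157
23 0.1019 -0.1609
24 0.1099 -0.1645
25 0.118 -0.1676
26 0.1263 -0.1703
27 0.1347 -0.1727
28 0.1433 -0.1746
29 0.1519 -0.1761
30 0.1606 -0.1771
31 0.1693 -0.1778
32 0.178 -0.178
```

```bash
python3 -m crank '[{"x":0,"y":0.0001,"z":-0.004,"turn":0},{"x":0,"y":0.0004,"z":-0.012,"turn":0},{"x":0,"y":0.0014,"z":-0.022,"turn":0},{"x":0,"y":0.0034,"z":-0.0347,"turn":0},{"x":0,"y":0.0053,"z":-0.0433,"turn":0},{"x":0,"y":0.0077,"z":-0.0517,"turn":0},{"x":0,"y":0.0104,"z":-0.06,"turn":0},{"x":0,"y":0.0135,"z":-0.0681,"turn":0},{"x":0,"y":0.0171,"z":-0.0761,"turn":0},{"x":0,"y":0.021,"z":-0.0839,"turn":0},{"x":0,"y":0.0253,"z":-0.0915,"turn":0},{"x":0,"y":0.03,"z":-0.0989,"turn":0}]'
```

```text
time_s: 15.45
tool_pos: [0.539, 0.0684, 0.2366]
tool_rot: [-179.7, 0.1, 80.5]
force: [-9.6, 1.1, 4.2]
grip_width: 0.0116
grasp_force: 20.0
```

```bash
python3 -m crank '[{"x":0,"y":0.0045,"z":-0.007,"turn":0},{"x":0,"y":0.0099,"z":-0.014,"turn":0},{"x":0,"y":0.0156,"z":-0.0207,"turn":0},{"x":0,"y":0.0216,"z":-0.0271,"turn":0},{"x":0,"y":0.028,"z":-0.0332,"turn":0},{"x":0,"y":0.0346,"z":-0.0389,"turn":0},{"x":0,"y":0.0414,"z":-0.0443,"turn":0},{"x":0,"y":0.0485,"z":-0.0494,"turn":0},{"x":0,"y":0.0559,"z":-0.0541,"turn":0},{"x":0,"y":0.0635,"z":-0.0585,"turn":0},{"x":0,"y":0.071,"z":-0.0623,"turn":0},{"x":0,"y":0.079,"z":-0.066,"turn":0}]'
python3 go.py 0.6863 0.0436 0.314 80.5; python3 -c "
from h import *
print(env.get_obs()['force'],env.get_obs()['grip_width'])"
```

```text
time_s: 16.95
tool_pos: [0.6198, 0.0551, 0.3039]
tool_rot: [179.9, -0.0, 80.5]
force: [-3.8, 1.1, 2.8]
grip_width: 0.0111
grasp_force: 20.0
shift [-0.0004  0.0675 -0.0099] turn -0.0003 t 16.95 pos [0.6198 0.0551 0.3039] rot [179.9  -0.   80.5]
[-3.81623058  1.0518151   2.81526587] 0.011129274292637678
```

```bash
python3 -m crank '[{"x":0,"y":0.0075,"z":-0.003,"turn":0},{"x":0,"y":0.0155,"z":-0.0055,"turn":0},{"x":0,"y":0.0235,"z":-0.0075,"turn":0},{"x":0,"y":0.0315,"z":-0.009,"turn":0},{"x":0,"y":0.0395,"z":-0.01,"turn":0},{"x":0,"y":0.047,"z":-0.011,"turn":0},{"x":0,"y":0.054,"z":-0.0115,"turn":0},{"x":0,"y":0.06,"z":-0.0115,"turn":0},{"x":0,"y":0.0645,"z":-0.0115,"turn":0},{"x":0,"y":0.067,"z":-0.0115,"turn":0},{"x":0,"y":0.0675,"z":-0.0115,"turn":0},{"x":0,"y":0.0675,"z":-0.0115,"turn":0}]'
python3 - <<'E'
from h import *
s=imaging.read_camera('scene')[:,:,::-1]
cv2.imwrite('pics/s6.png',cv2.resize(s[100:340,200:500],(750,600),interpolation=cv2.INTER_CUBIC))
o=env.get_obs();print(o['tool_pos'],o['force'],o['grasp_force'])
E
```

```text
time_s: 18.45
tool_pos: [0.6872, 0.0441, 0.3149]
tool_rot: [179.7, -0.1, 80.5]
force: [-1.1, 1.2, 4.7]
grip_width: 0.0112
grasp_force: 20.0
[0.68721855 0.04410197 0.31488772] [1.10842367 1.00728065 4.72829721] 20.00615805387497
```

View pics/s6.png

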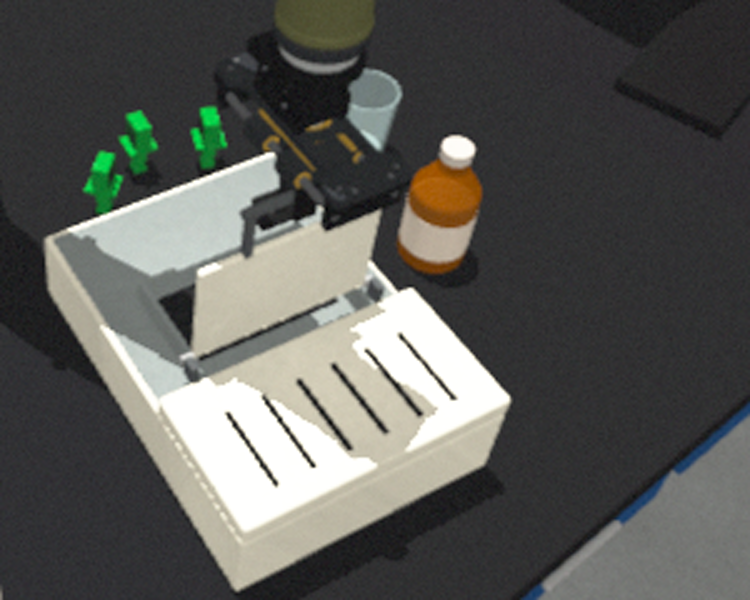

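The image shows the flap standing upright with the gripper on its bar (about (280,215)). The gripped-bar start position puts the hinge at x≈0.6864 and the TCP is at 0.687, within 0.01 rad of upright. I'll hold briefly and hand in.

```bash
python3 -m crank '[{"x":0,"y":0,"z":0,"turn":0},{"x":0,"y":0,"z":0,"turn":0},{"x":0,"y":0,"z":0,"turn":0},{"x":0,"y":0,"z":0,"turn":0},{"x":0,"y":0,"z":0,"turn":0},{"x":0,"y":0,"z":0,"turn":0},{"x":0,"y":0,"z":0,"turn":0},{"x":0,"y":0,"z":0,"turn":0}]'
python3 -c "
from cell import env
print(env.sign_off())"
```

```text
time_s: 19.5
tool_pos: [0.6872, 0.0441, 0.3149]
tool_rot: [179.7, -0.1, 80.5]
force: [-0.3, 0.8, 4.5]
grip_width: 0.0113
grasp_force: 20.0
the job is handed in; nothing more can be done
None
```

The job is handed in at 19.5 s: the plug is standing in the tray, and the gripper is holding the flap at its balance point, about 0.01 rad from upright by my estimate; sign-off returned no verdict.

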